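# Rack the hot-air nozzles by size

## Robot

A 7-joint arm with a two-finger parallel gripper is mounted at the origin on the work surface. World frame = base frame: x ahead of the robot, y to its left, z up, the work surface at z = 0. Lengths are in m, angles in rad, forces in N, time in s.
With the tool pointing down it reaches from about 0.35 to 0.9 m from the base axis. Payload 7.2 kg.
Tool frame: the origin (TCP) lies at the very end of the fingers, on their centre line; the grasp point (between the pads) lies 19 mm behind it; x points along the fingers, z is the direction in which the jaws open and shut, and the axes are right-handed (so a half turn about x gives the same grasp; the last joint's range is limited). The gripper opens to 88 mm and grips with 3 to 60 N. Pads are 20 mm wide; open, the fingers measure 115 mm over their backs; the gripper's body (75 mm by 178 mm) begins 61 mm behind the grasp point.
Start: joints at [-1.301, 0.411, -0.013, 1.596, 0.006, 1.134, -0.082], TCP at [0.207, 0.59, 0.223] pointing down, gripper open.
Joint ranges: [-2.95, 2.95], [-0.29, 1.99], [-1.47, 1.44], [0.14, 2.54], [-1.03, 4.17], [0.13, 1.85], [-2.86, 2.86]. Speed limits (rad/s): [2.39, 2.39, 3.01, 3.01, 3.14, 3.14, 3.14].

## Interface

Orientations are given as [roll, pitch, yaw] about the fixed x, y, z axes, in that order (R = Rz(yaw) Ry(pitch) Rx(roll)).
In Python, from cell import r gives the robot as it stands.
- The arm moves only by the tool drive_tool, never from a script. Its argument "series" is a list of rows, each a list of 5 numbers: the finger opening in cm, from 0 to 8.78, then the shift along the tool's x, y, z in cm, then the turn about the tool's x in rad. In form: [[hand, tx, ty, tz, turn], ...]. A call has 1 to 12 rows; each row is the pose to reach, as a shift and turn from the pose measured when the call began, along the tool's axes at that moment; what a row does not reach only later rows make up. A row lasts 1/8 s, in which the tool goes at most 62.5 mm and 10.7 degrees, less where a joint would pass 70% of its speed; a pose out of reach is approached as far as the arm can. A call with a gripper value outside its range is refused whole. The fingers move at their own pace and stop on an object; "grip_force" is the grip in N (left out, the last holds). Time passes only in rows, so rows that repeat a pose let the fingers close. It gives the time, the measured TCP pose, the force and the opening at its end, in the units of the state.
- r.read_state(): the state, without advancing time (a new reading comes with each control period).
- r.read_camera(name): name is "scene" or "top" or "wrist"; returns (picture, depth): 480x640x3 uint8, red, green, blue; 480x640 float32, m along the optical axis (not along the pixel's ray), 0 where there is no reading.
- r.get_calibration(name): a dict with "fovy" (degrees; the focal length in pixels is half the picture's height over the tangent of half this angle, whatever the lens; pixels are square), "cx", "cy" (the principal point, pixels), "R" (3x3) and "t" (3): a world point X has camera coordinates R X + t. Camera axes: x right, y down, z forward; pixel columns grow to the right and rows downward; lengths in m; the calibration is good to about 2 mm. A picture is of the moment at which its call begins: read the wrist's pose just before it. get_calibration takes no time and is no camera call; for the wrist camera it gives the pose at the moment of the call.
- r.sign_off(): hands the job in, once; it reports no verdict.
The state is a dict: "time_s": time; "joints": joint angles; "qd": joint speeds; "effort": joint torques, N m; "tool_pos": TCP position; "ee_rot": TCP orientation; "force": force on the tool from outside, world axes, zero at the start; "torque": the same for the moment, N m; "finger_gap": finger opening in m.
Only numpy, scipy, OpenCV 4.12 (cv2) and the standard library are available. Lean on these libraries where they do the work, as an engineer would, in place of code of your own. Each camera call takes 0.05 s, during which the arm holds its last target.

## Task

Put the four hot-air nozzles back on the rail beside the circuit board, outlet up, one on each stud in order of outlet size: the smallest on the stud nearest the circuit board, the largest on the stud farthest from it. Each must sit fully down on its seat; do not knock any nozzle over, and leave the tip-cleaner tin where it stands.

Things in the scene. Friction and masses are not known exactly. Their poses are not given: they have to be found in the camera images.
- nozzle_14: Steel hot-air nozzle, the smallest, 66 mm tall, standing outlet up. Round collar 34 mm across, 26 high, bored from below 27 wide, 24 deep; clamp screw at +x to 23 mm off the axis; sloping shoulder 26 to 38 mm up; then a square open hood 14 x 14 mm, 38 to 66 mm up, dark inside, sides parallel to x and y. Origin: on the axis at the collar's lower rim; z up. About 50 g.
- nozzle_26: Steel hot-air nozzle, the second smallest, 66 mm tall, standing outlet up. Round collar 34 mm across, 26 high, bored from below 27 wide, 24 deep; clamp screw at +x to 23 mm off the axis; sloping shoulder 26 to 38 mm up; then a square open hood 26 x 26 mm, 38 to 66 mm up, dark inside, sides parallel to x and y. Origin: on the axis at the collar's lower rim; z up. About 60 g.
- nozzle_38: Steel hot-air nozzle, the second largest, 66 mm tall, standing outlet up. Round collar 34 mm across, 26 high, bored from below 27 wide, 24 deep; clamp screw at +x to 23 mm off the axis; sloping shoulder 26 to 38 mm up; then a square open hood 38 x 38 mm, 38 to 66 mm up, dark inside, sides parallel to x and y. Origin: on the axis at the collar's lower rim; z up. About 80 g.
- nozzle_50: Steel hot-air nozzle, the largest, 66 mm tall, standing outlet up. Round collar 34 mm across, 26 high, bored from below 27 wide, 24 deep; clamp screw at +x to 23 mm off the axis; sloping shoulder 26 to 38 mm up; then a square open hood 50 x 50 mm, 38 to 66 mm up, dark inside, sides parallel to x and y. Origin: on the axis at the collar's lower rim; z up. About 100 g.
- stud_1: Stud 1 of 4 alike, counted from the robot's left, 68 to 92 mm apart on a fixed aluminium rail (335 x 52 mm, 10 high): black round seat 40 mm across with an upright brass pin 9 mm thick, 16 tall, tapered tip, that fits loosely in a nozzle's collar. Origin: centre of the seat's top face, 14 mm above the mat; y along the rail to the robot's left, z up. Fixed.
- stud_2: Stud 2 of 4 alike, counted from the robot's left, 68 to 92 mm apart on a fixed aluminium rail (335 x 52 mm, 10 high): black round seat 40 mm across with an upright brass pin 9 mm thick, 16 tall, tapered tip, that fits loosely in a nozzle's collar. Origin: centre of the seat's top face, 14 mm above the mat; y along the rail to the robot's left, z up. Fixed.
- stud_3: Stud 3 of 4 alike, counted from the robot's left, 68 to 92 mm apart on a fixed aluminium rail (335 x 52 mm, 10 high): black round seat 40 mm across with an upright brass pin 9 mm thick, 16 tall, tapered tip, that fits loosely in a nozzle's collar. Origin: centre of the seat's top face, 14 mm above the mat; y along the rail to the robot's left, z up. Fixed.
- stud_4: Stud 4 of 4 alike, counted from the robot's left, 68 to 92 mm apart on a fixed aluminium rail (335 x 52 mm, 10 high): black round seat 40 mm across with an upright brass pin 9 mm thick, 16 tall, tapered tip, that fits loosely in a nozzle's collar. Origin: centre of the seat's top face, 14 mm above the mat; y along the rail to the robot's left, z up. Fixed.
- board: Green circuit board (105 x 150 mm) with silver cans and black chips on a round grey turntable 190 mm across, 40 mm tall in all; fixed, to the left or the right of the rail (a black divided component box stands on the other side). Origin: centre of the turntable's underside, on the mat.
- tin: Loose round aluminium tip-cleaner tin, 68 mm across, 32 tall, full of brass turnings, standing among the nozzles; a bystander. Origin: centre of its underside. The bench mat under everything is 2 mm thick (top at z = 2 mm).

How it is judged:
At the end, for the whole second after the job is handed in: Away from the circuit board the studs carry the 14, 26, 38 and 50 mm nozzles in that order, each within 11 mm of its stud's axis, its rim within 4 mm of the seat's height, within 0.12 rad of upright and at rest (under 0.02 m/s); the tin is within 30 mm of where it started (((world y of board above 0 m and (horizontal distance between nozzle_14 and stud_1 below 0.011 m and z of nozzle_14 in the frame of stud_1 between -0.004 and 0.004 m) and (horizontal distance between nozzle_26 and stud_2 below 0.011 m and z of nozzle_26 in the frame of stud_2 between -0.004 and 0.004 m) and (horizontal distance between nozzle_38 and stud_3 below 0.011 m and z of nozzle_38 in the frame of stud_3 between -0.004 and 0.004 m) and (horizontal distance between nozzle_50 and stud_4 below 0.011 m and z of nozzle_50 in the frame of stud_4 between -0.004 and 0.004 m)) or (world y of board below 0 m and (horizontal distance between nozzle_14 and stud_4 below 0.011 m and z of nozzle_14 in the frame of stud_4 between -0.004 and 0.004 m) and (horizontal distance between nozzle_26 and stud_3 below 0.011 m and z of nozzle_26 in the frame of stud_3 between -0.004 and 0.004 m) and (horizontal distance between nozzle_38 and stud_2 below 0.011 m and z of nozzle_38 in the frame of stud_2 between -0.004 and 0.004 m) and (horizontal distance between nozzle_50 and stud_1 below 0.011 m and z of nozzle_50 in the frame of stud_1 between -0.004 and 0.004 m))) and angle between each of nozzle_14, nozzle_26, nozzle_38, nozzle_50's own z axis and vertical below 0.12 rad and linear speed of each of nozzle_14, nozzle_26, nozzle_38, nozzle_50 below 0.02 m/s and distance of tin from where it was at the start of the episode below 0.03 m); the robot touches nothing.
It fails at once if a nozzle is knocked over (tipped more than 0.8 rad from upright) (angle between any of nozzle_14, nozzle_26, nozzle_38, nozzle_50's own z axis and vertical above 0.8 rad).
It fails at once if the tip-cleaner tin is pushed or carried more than 30 mm from where it stood (distance of tin from where it was at the start of the episode above 0.03 m).
It also fails if it takes over 112 s, if anything falls off the work surface, if the arm or the gripper's body presses on something with over 40 N, if the wrist force passes 120 N, or if a joint passes its speed limit or range.

## Working session

There is one attempt and no reset: what is moved stays moved. The work goes in short steps, Python scripts to look and compute and a tool call to move; the robot and the scene stay as the last step left them, time stands still between calls to the robot, and variables do not carry over. Pictures are saved under pics/ and viewed, and the job is handed in when it is done.

Besides the shell and the picture viewer there is one more tool, called after ">>>" as name([rows], argument=value, ...), one row to a line, values as JSON. drive_tool: Moves the arm, as the interface text tells. Its arguments: {"type":"object","properties":{"series":{"type":"array","items":{"type":"array","items":{"type":"number"}}},"grip_force":{"type":"number"}},"required":["series"]}

```bash
mkdir -p pics; ls; python3 - <<'E'
from cell import r
import cv2,numpy as np
s=r.read_state();print({k:np.round(v,3).tolist() for k,v in s.items()})
for n in ["top","scene"]:
    c=r.get_calibration(n);print(n,c)
    p,d=r.read_camera(n);cv2.imwrite(f"pics/{n}0.png",p[:,:,::-1]);np.save(f"pics/{n}0.npy",d)
E
```

```text
pics
{'time_s': 0.0, 'joints': [-1.301, 0.412, -0.013, 1.597, 0.006, 1.134, -0.082], 'qd': [0.0, -0.0, 0.0, -0.001, -0.0, 0.0, -0.001], 'effort': [0.0, -58.795, 0.642, -29.108, -0.054, 0.018, 0.0], 'tool_pos': [0.207, 0.589, 0.222], 'ee_rot': [-3.071, 1.569, -1.838], 'force': [-0.687, 0.364, 0.162], 'torque': [0.012, 0.022, -0.037], 'finger_gap': 0.088}
top {'fovy': 55.540398470634905, 'cx': 323.8881042130166, 'cy': 240.08222479148253, 'R': array([[ 0.02970478, -0.99903788,  0.03226359],
       [-0.98320328, -0.03501868, -0.17912288],
       [ 0.18008037, -0.02640086, -0.98329754]]), 't': array([-0.0084198 ,  0.54274186,  0.94084108])}
scene {'fovy': 57.04403328883409, 'cx': 322.1497609605629, 'cy': 241.38266758578675, 'R': array([[ 0.46378596,  0.88592387, -0.00643995],
       [ 0.51906468, -0.27760958, -0.80839642],
       [-0.71796548,  0.37158016, -0.58860322]]), 't': array([-0.27045087, -0.2639797 ,  1.50463211])}
```

View pics/top0.png

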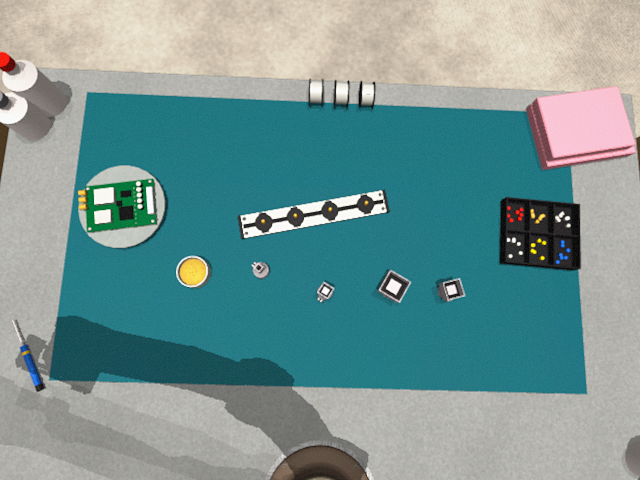

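View pics/scene0.png

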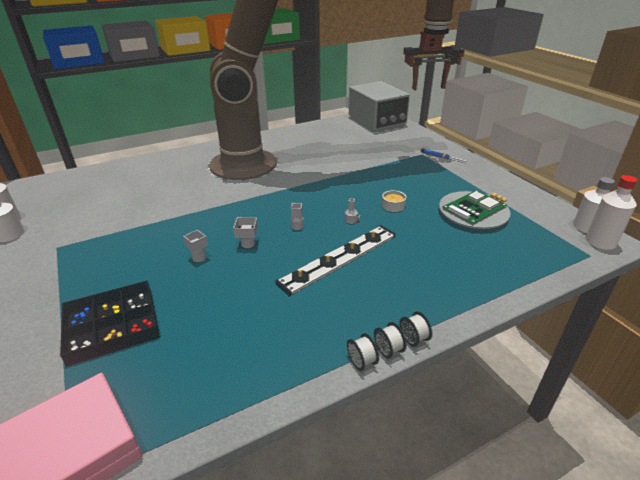

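```bash
cat > h.py <<'E'
import numpy as np,cv2
from cell import r
def w(n,u,v,z=None,d=None,c=None):
    c=c or r.get_calibration(n);f=240/np.tan(np.radians(c['fovy'])/2)
    ray=np.array([(u-c['cx'])/f,(v-c['cy'])/f,1.]);R=np.array(c['R']);t=np.array(c['t'])
    if d is not None: return R.T@(ray*d-t)
    o=-R.T@t;k=R.T@ray
    return o+k*(z-o[2])/k[2]
def px(n,X,c=None):
    c=c or r.get_calibration(n);f=240/np.tan(np.radians(c['fovy'])/2)
    p=np.array(c['R'])@X+c['t'];return p[:2]/p[2]*f+[c['cx'],c['cy']]
E
python3 - <<'E'
import cv2
im=cv2.imread("pics/top0.png")
cv2.imwrite("pics/a.png",cv2.resize(im[180:320,225:395],None,fx=4.6,fy=4.2*4.6/4.2*0.92,interpolation=cv2.INTER_CUBIC)[:600]) if 0 else None
cv2.imwrite("pics/t1.png",cv2.resize(im[185:245,230:400],None,fx=4.5,fy=4.5,interpolation=cv2.INTER_CUBIC))
cv2.imwrite("pics/t2.png",cv2.resize(im[250:310,235:345],None,fx=7,fy=7,interpolation=cv2.INTER_CUBIC))
cv2.imwrite("pics/t3.png",cv2.resize(im[255:315,370:480],None,fx=7,fy=7,interpolation=cv2.INTER_CUBIC))
E
```

```text
(no output)
```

View pics/t1.png

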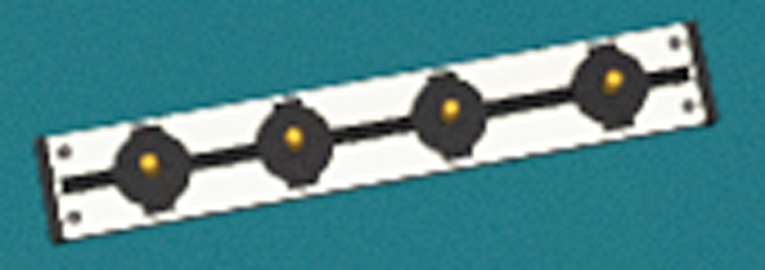

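View pics/t2.png

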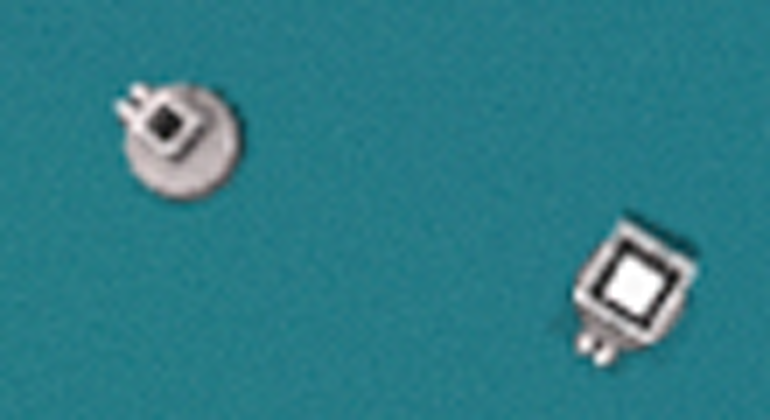

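View pics/t3.png

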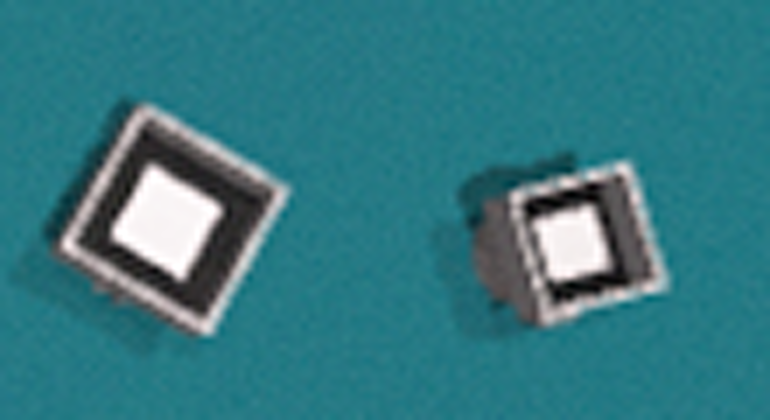

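```bash
python3 - <<'E'
from h import *
c=r.get_calibration("top")
N={50:[(143,103),(288,188),(210,335),(62,245)],38:[(628,163),(665,287),(540,325),(512,195)]}
for k,L in N.items():
    P=np.array([w("top",370+(u+.5)/7-.5,255+(v+.5)/7-.5,.068,c=c)[:2] for u,v in L])
    print(k,P.mean(0).round(4),[round(np.linalg.norm(P[i]-P[i-1])*1e3) for i in range(4)],[round(np.degrees(np.arctan2(*(P[i]-P[i-1])[::-1]))%90,1) for i in range(4)])
N={26:[(625,222),(695,268),(648,345),(576,293)],14:[(165,88),(208,122),(172,162),(136,128)]}
for k,L in N.items():
    P=np.array([w("top",235+(u+.5)/7-.5,250+(v+.5)/7-.5,.068,c=c)[:2] for u,v in L])
    print(k,P.mean(0).round(4),[round(np.linalg.norm(P[i]-P[i-1])*1e3) for i in range(4)],[round(np.degrees(np.arctan2(*(P[i]-P[i-1])[::-1]))%90,1) for i in range(4)])
for u,v in [(150,162),(293,138),(451,107),(613,79)]:
    print("tip",w("top",230+u/4.5,185+v/4.5,.030,c=c).round(4))
for u,v in [(152,169),(295,143),(450,115),(610,85)]:
    print("seat",w("top",230+u/4.5,185+v/4.5,.014,c=c).round(4))
print("board",w("top",122,206,.04,c=c),"tin",w("top",193,271,.034,c=c))
# depth based
d=np.load("pics/top0.npy");f=240/np.tan(np.radians(c['fovy'])/2)
v,u=np.mgrid[:480,:640];X=np.stack([(u-c['cx'])/f*d,(v-c['cy'])/f*d,d],-1)-np.array(c['t']);X=X@np.array(c['R'])
np.save("pics/X.npy",X)
print("mat z",np.median(X[150:170,200:400,2]))
for k,(a,b) in {14:(260,268),26:(326,290),38:(452,290),50:(395,286)}.items():
    s=X[b-22:b+22,a-22:a+22].reshape(-1,3);q=s[(s[:,2]>.061)&(s[:,2]<.075)]
    h=cv2.minAreaRect((q[:,:2]*1000).astype(np.float32));print(k,len(q),np.round(h,1) if 0 else h)
s=X[185:240,235:395].reshape(-1,3);q=s[(s[:,2]>.018)&(s[:,2]<.045)]
print(len(q));z=cv2.kmeans((q[:,:2]*1000).astype(np.float32),4,None,(3,50,.01),9,cv2.KMEANS_PP_CENTERS);print(z[2], z[0])
E
```

```text
50 [ 0.4473 -0.1419] [50, 50, 51, 51] [np.float64(60.9), np.float64(61.1), np.float64(62.1), np.float64(60.4)]
38 [ 0.4438 -0.2662] [37, 38, 40, 39] [np.float64(17.0), np.float64(15.6), np.float64(18.2), np.float64(11.4)]
26 [0.4338 0.0034] [26, 25, 27, 26] [np.float64(57.1), np.float64(58.5), np.float64(60.1), np.float64(56.1)]
14 [0.4762 0.1444] [15, 17, 16, 15] [np.float64(57.1), np.float64(53.8), np.float64(50.8), np.float64(48.9)]
tip [0.5845 0.1446 0.03  ]
tip [0.5993 0.0747 0.03  ]
tip [ 0.6181 -0.0033  0.03  ]
tip [ 0.6356 -0.0841  0.03  ]
seat [0.5845 0.1452 0.014 ]
seat [0.6006 0.0742 0.014 ]
seat [ 0.618  -0.0035  0.014 ]
seat [ 0.6368 -0.0846  0.014 ]
board [0.6045081  0.45350912 0.04      ] tin [0.4676223  0.28942201 0.034     ]
mat z 0.001427170881061728
14 23 ((475.8038330078125, 146.55343627929688), (14.334887504577637, 13.537007331848145), 51.5654182434082)
26 39 ((432.76568603515625, 4.505363464355469), (25.68797492980957, 26.085012435913086), 59.53636169433594)
38 83 ((443.6952819824219, -265.7071838378906), (37.76123046875, 39.05260467529297), 16.312244415283203)
50 102 ((446.567138671875, -141.21539306640625), (50.06268310546875, 50.76169967651367), 61.25270080566406)
124
[[633.1043    -82.716736 ]
 [600.0105     75.56452  ]
 [618.0479     -3.4130876]
 [580.9724    150.18196  ]] 17824.43339651823
```

```bash
cat >> h.py <<'E'
from scipy.spatial.transform import Rotation as Ro
def go(xy,z,jaw,s=None):
    """print shift (cm) & turn to TCP (x,y,z), jaw yaw deg (mod 180)"""
    s=s or r.read_state();R=Ro.from_euler('xyz',s['ee_rot']).as_matrix()
    d=R.T@(np.array([*xy,z])-s['tool_pos'])*100
    j=np.degrees(np.arctan2(R[1,2],R[0,2]));dy=(jaw-j+90)%180-90
    print('t',round(s['time_s'],2),'tcp',np.round(s['tool_pos'],4),'jaw',round(j,1),'down',R[:,0].round(3),'gap',round(s['finger_gap'],4),'F',np.round(s['force'],1),'j7',round(s['joints'][6],2))
    print(' shift',d.round(2),'turn',round(-np.radians(dy),3), 'rows>=',max(np.linalg.norm(d)/6.25,abs(dy)/10.7))
E
python3 - <<'E'
from h import *
go((.447,-.1415),.2,61.2);go((.447,-.1415),.2,-28.8)
go((.4755,.1455),.2,52)
s=r.read_state();print(Ro.from_euler('xyz',s['ee_rot']).as_matrix().round(3))
E
```

```text
t 0.1 tcp [0.207  0.5892 0.2219] jaw 70.6 down [-0.    -0.001 -1.   ] gap 0.0878 F [-0.6  0.5  0.2] j7 -0.08
 shift [  2.28 -46.86 -60.99] turn 0.165 rows>= 12.311107249298564
t 0.1 tcp [0.207  0.5892 0.2219] jaw 70.6 down [-0.    -0.001 -1.   ] gap 0.0878 F [-0.6  0.5  0.2] j7 -0.08
 shift [  2.28 -46.86 -60.99] turn -1.406 rows>= 12.311107249298564
t 0.1 tcp [0.207  0.5892 0.2219] jaw 70.6 down [-0.    -0.001 -1.   ] gap 0.0878 F [-0.6  0.5  0.2] j7 -0.08
 shift [  2.24 -40.03 -32.97] turn 0.325 rows>= 8.305540532280197
[[-0.    -0.943  0.331]
 [-0.001  0.331  0.943]
 [-1.    -0.    -0.001]]
```

>>> drive_tool([
  [8.0,2.24,-40.0,-33.0,0.325],
  [8.0,2.24,-40.0,-33.0,0.325],
  [8.0,2.24,-40.0,-33.0,0.325],
  [8.0,2.24,-40.0,-33.0,0.325],
  [8.0,2.24,-40.0,-33.0,0.325],
  [8.0,2.24,-40.0,-33.0,0.325],
  [8.0,2.24,-40.0,-33.0,0.325],
  [8.0,2.24,-40.0,-33.0,0.325],
  [8.0,2.24,-40.0,-33.0,0.325],
  [6.0,2.24,-40.0,-33.0,0.325],
  [6.0,2.24,-40.0,-33.0,0.325],
  [6.0,2.24,-40.0,-33.0,0.325],
], grip_force=15)

```text
time_s: 1.6
tool_pos: [0.4744, 0.1468, 0.1999]
ee_rot: [-3.104, 1.569, -2.194]
force: [0.5, -0.2, -0.4]
finger_gap: 0.0599
```

```bash
python3 - <<'E'
from h import *
s=r.read_state();print(s['joints'])
go((.4755,.1455),.044,52)
c=r.get_calibration("wrist");p,d=r.read_camera("wrist")
cv2.imwrite("pics/w1.png",p[:,:,::-1]);np.save("pics/w1.npy",d)
print(px("wrist",np.array([.4755,.1455,.068]),c))
f=240/np.tan(np.radians(c['fovy'])/2)
v,u=np.mgrid[:480,:640];X=(np.stack([(u-c['cx'])/f*d,(v-c['cy'])/f*d,d],-1)-np.array(c['t']))@np.array(c['R'])
m=(d>0)&(X[...,2]>.061)&(X[...,2]<.075)&(np.hypot(X[...,0]-.4755,X[...,1]-.1455)<.02)
print(m.sum(),cv2.minAreaRect((X[m][:,:2]*1000).astype(np.float32)))
E
```

```text
[-0.66304355  0.21542641  0.31060161  1.94539158 -0.07717534  0.99326375
  0.59364817]
t 1.6 tcp [0.4744 0.1468 0.1999] jaw 52.2 down [-0.001 -0.001 -1.   ] gap 0.0599 F [ 0.5 -0.2 -0.4] j7 0.59
 shift [ 1.559e+01 -1.700e-01 -1.000e-02] turn 0.003 rows>= 2.49516985649859
[316.81539275 230.62531286]
194 ((476.8040771484375, 143.22146606445312), (12.969995498657227, 14.36794662475586), 52.10761260986328)
```

View pics/w1.png

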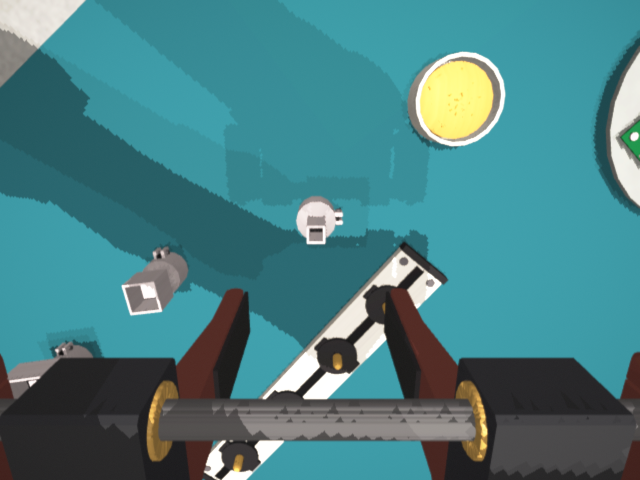

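>>> drive_tool([
  [6.0,5.0,-0.27,-0.05,0.0],
  [6.0,10.0,-0.27,-0.05,0.0],
  [6.0,14.0,-0.27,-0.05,0.0],
  [6.0,15.6,-0.27,-0.05,0.0],
  [6.0,15.6,-0.27,-0.05,0.0],
  [3.0,15.6,-0.27,-0.05,0.0],
  [1.0,15.6,-0.27,-0.05,0.0],
  [0.8,15.6,-0.27,-0.05,0.0],
  [0.8,15.6,-0.27,-0.05,0.0],
  [0.8,15.6,-0.27,-0.05,0.0],
  [0.8,15.6,-0.27,-0.05,0.0],
  [0.8,15.6,-0.27,-0.05,0.0],
], grip_force=20)

```text
time_s: 3.15
tool_pos: [0.4763, 0.1444, 0.0441]
ee_rot: [-2.908, 1.57, -1.998]
force: [-0.7, -0.0, 3.4]
finger_gap: 0.014
```

```bash
python3 - <<'E'
from h import *
go((.4762,.1448),.15,52)
E
```

```text
t 3.15 tcp [0.4763 0.1444 0.0441] jaw 52.2 down [-0.    -0.001 -1.   ] gap 0.014 F [-0.7 -0.   3.4] j7 0.7
 shift [-1.059e+01  3.000e-02  1.000e-02] turn 0.003 rows>= 1.6942238800641385
```

>>> drive_tool([
  [0.8,-5.0,0,0,0.0],
  [0.8,-10.0,0,0,0.0],
  [0.8,-10.5,-4.0,3.2,0.18],
  [0.8,-10.5,-8.47,6.7,0.36],
  [0.8,-10.5,-8.47,6.7,0.54],
  [0.8,-10.5,-8.47,6.7,0.691],
  [0.8,-10.5,-8.47,6.7,0.691],
  [0.8,-10.5,-8.47,6.7,0.691],
  [0.8,-10.5,-8.47,6.7,0.691],
])

```text
time_s: 4.28
tool_pos: [0.5843, 0.1455, 0.1491]
ee_rot: [-2.312, 1.57, -2.09]
force: [-0.1, 0.3, 0.0]
finger_gap: 0.0137
```

```bash
cat >> h.py <<'E'
def snap(n,cam="wrist"):
    c=r.get_calibration(cam);p,d=r.read_camera(cam)
    cv2.imwrite(f"pics/{n}.png",p[:,:,::-1]);np.save(f"pics/{n}.npy",d)
    f=240/np.tan(np.radians(c['fovy'])/2)
    v,u=np.mgrid[:480,:640];X=(np.stack([(u-c['cx'])/f*d,(v-c['cy'])/f*d,d],-1)-np.array(c['t']))@np.array(c['R'])
    X[d<=0]=9
    return p,X,c
E
python3 - <<'E'
from h import *
go((.584,.1455),.062,12.6)
p,X,c=snap("w2")
for q in [(.584,.1455),(.600,.0747),(.618,-.0034),(.636,-.0841)]: print(px("wrist",np.array([*q,.030]),c))
snap("s2","scene")
E
```

```text
t 4.28 tcp [0.5843 0.1455 0.1491] jaw 12.7 down [-0.    -0.001 -1.   ] gap 0.0137 F [-0.1  0.3  0. ] j7 0.12
 shift [ 8.71  0.01 -0.02] turn 0.001 rows>= 1.3942861970896823
[315.88188087 233.14121285]
[315.98036058 322.70983735]
[316.48213022 408.02215077]
[316.28023044 484.03631359]
```

View pics/w2.png

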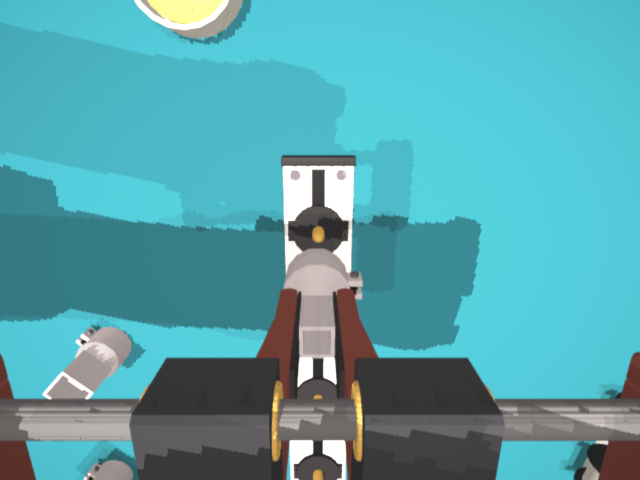

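View pics/s2.png

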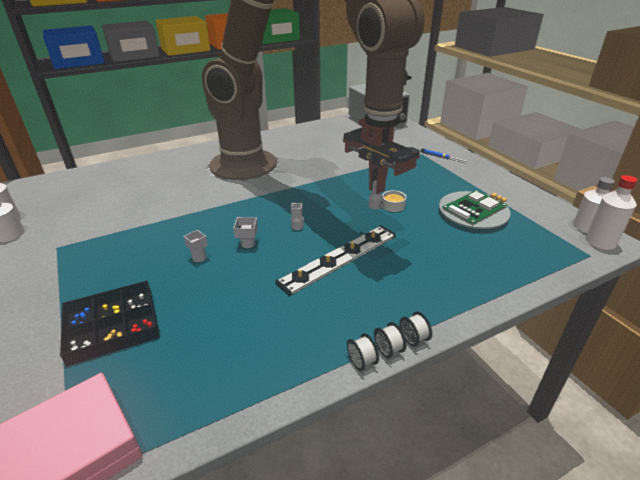

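>>> drive_tool([
  [0.8,3.0,0.05,0.05,0],
  [0.8,6.0,0.05,0.05,0],
  [0.8,8.0,0.05,0.05,0],
  [0.8,9.0,0.05,0.05,0],
  [0.8,9.2,0.05,0.05,0],
  [0.8,9.25,0.05,0.05,0],
  [0.8,9.25,0.05,0.05,0],
  [0.8,9.25,0.05,0.05,0],
])

```text
time_s: 5.38
tool_pos: [0.5849, 0.1459, 0.0576]
ee_rot: [-1.055, 1.57, -0.835]
force: [-2.5, -1.0, 6.3]
finger_gap: 0.014
```

```bash
python3 - <<'E'
from h import *
go((.584,.1455),.2,12.6)
snap("s3","scene")
im=cv2.imread("pics/s3.png");cv2.imwrite("pics/s3c.png",cv2.resize(im[160:300,270:430],None,fx=4,fy=4))
E
```

```text
t 5.38 tcp [0.5849 0.1459 0.0576] jaw 12.6 down [ 0. -0. -1.] gap 0.014 F [-2.5 -1.   6.3] j7 0.18
 shift [-14.24  -0.03  -0.1 ] turn 0.001 rows>= 2.278441889032689
```

View pics/s3c.png

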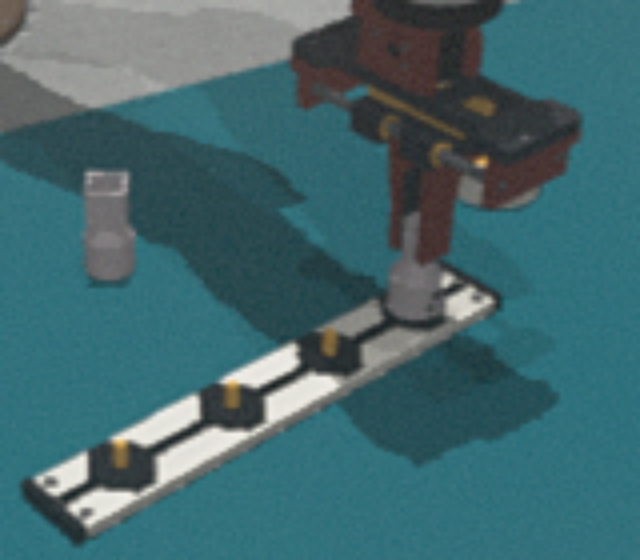

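>>> drive_tool([
  [2.0,0,0,0,0],
  [4.0,0,0,0,0],
  [5.0,0,0,0,0],
  [5.0,0,0,0,0],
  [5.0,-2,0,0,0],
  [5.0,-7,0,0,0],
  [5.0,-13,0,0,0],
  [5.0,-14.2,0,0,0],
  [5.0,-14.2,0,0,0],
])

```text
time_s: 6.55
tool_pos: [0.5854, 0.1462, 0.2012]
ee_rot: [0.153, 1.568, 0.374]
force: [0.4, -0.1, 0.3]
finger_gap: 0.0498
```

```bash
python3 - <<'E'
from h import *
p,X,c=snap("w4")
s=X[(np.hypot(X[...,0]-.584,X[...,1]-.1455)<.03)];q=s[(s[:,2]>.07)&(s[:,2]<.09)]
print(len(q),np.percentile(q[:,2],[5,50,95]),cv2.minAreaRect((q[:,:2]*1000).astype(np.float32)))
go((.433,.0042),.2,59)
go((.433,.0042),.2,-31)
E
```

```text
293 [0.0706025  0.08026844 0.08229702] ((585.1666870117188, 144.66925048828125), (13.373825073242188, 14.224020957946777), 12.10010051727295)
t 6.6 tcp [0.5845 0.1461 0.1996] jaw 12.6 down [ 0.  0. -1.] gap 0.0497 F [-0.2  0.1 -0.8] j7 0.1
 shift [ -0.04 -10.53 -17.89] turn -0.809 rows>= 4.332558860622099
t 6.6 tcp [0.5845 0.1461 0.1996] jaw 12.6 down [ 0.  0. -1.] gap 0.0497 F [-0.2  0.1 -0.8] j7 0.1
 shift [ -0.04 -10.53 -17.89] turn 0.762 rows>= 4.078656092648929
```

View pics/w4.png

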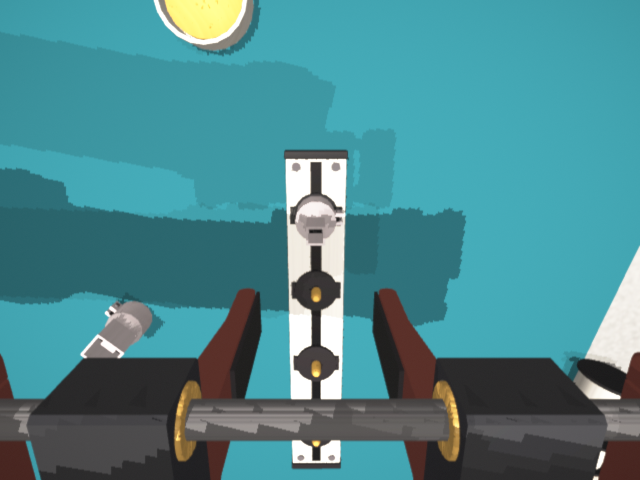

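```bash
python3 - <<'E'
from h import *
c=r.get_calibration("wrist")
for q in [(316,290),(316,365),(316,440)]: print(w("wrist",*q,.030,c=c).round(4))
E
```

```text
[0.5993 0.08   0.03  ]
[0.6163 0.0041 0.03  ]
[ 0.6358 -0.0825  0.03  ]
```

>>> drive_tool([
  [6.0,0,-5.0,-9.0,-0.18],
  [6.0,0,-10.5,-17.9,-0.36],
  [6.0,0,-10.5,-17.9,-0.54],
  [6.0,0,-10.5,-17.9,-0.72],
  [6.0,0,-10.5,-17.9,-0.81],
  [6.0,0,-10.5,-17.9,-0.81],
  [6.0,0,-10.5,-17.9,-0.81],
  [6.0,0,-10.5,-17.9,-0.81],
])

```text
time_s: 7.6
tool_pos: [0.4328, 0.0047, 0.1991]
ee_rot: [2.658, 1.57, -2.595]
force: [-0.4, -0.4, -0.0]
finger_gap: 0.0599
```

```bash
python3 - <<'E'
from h import *
p,X,c=snap("w5")
a=(.433,.0042)
s=X[(np.hypot(X[...,0]-a[0],X[...,1]-a[1])<.03)];q=s[(s[:,2]>.058)&(s[:,2]<.076)]
print(len(q),np.percentile(q[:,2],[5,50,95]),cv2.minAreaRect((q[:,:2]*1000).astype(np.float32)))
go((.433,.0035),.044,58.5)
E
```

```text
470 [0.05890239 0.06667584 0.06836746] ((433.4499816894531, 0.6957798004150391), (25.52057647705078, 26.074987411499023), 59.1176643371582)
t 7.65 tcp [0.4328 0.0046 0.1993] jaw 59.0 down [-0. -0. -1.] gap 0.0598 F [ 0.7 -0.5 -0.1] j7 0.97
 shift [15.53 -0.08 -0.08] turn 0.009 rows>= 2.4843574133228152
```

View pics/w5.png

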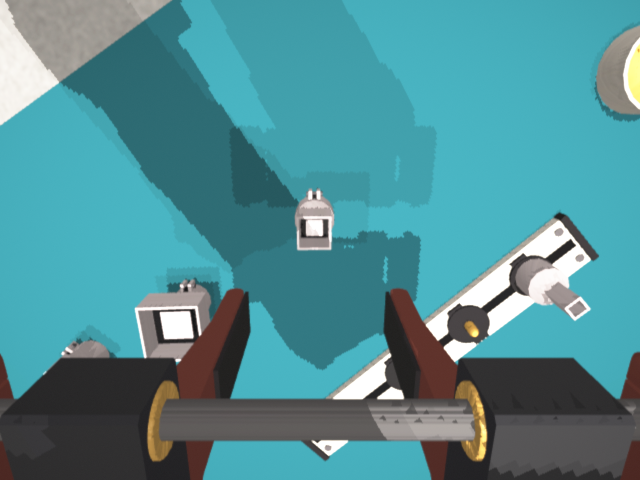

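>>> drive_tool([
  [6.0,5.0,-0.13,-0.14,0.0],
  [6.0,10.0,-0.13,-0.14,0.0],
  [6.0,14.0,-0.13,-0.14,0.0],
  [6.0,15.5,-0.13,-0.14,0.0],
  [6.0,15.5,-0.13,-0.14,0.0],
  [4.0,15.5,-0.13,-0.14,0.0],
  [2.0,15.5,-0.13,-0.14,0.0],
  [2.0,15.5,-0.13,-0.14,0.0],
  [2.0,15.5,-0.13,-0.14,0.0],
  [2.0,15.5,-0.13,-0.14,0.0],
  [2.0,15.5,-0.13,-0.14,0.0],
], grip_force=20)

```text
time_s: 9.02
tool_pos: [0.4335, 0.0028, 0.0446]
ee_rot: [-1.11, 1.571, -0.08]
force: [-0.9, 1.0, 6.3]
finger_gap: 0.026
```

```bash
python3 - <<'E'
from h import *
go((.4335,.0035),.15,58.5)
go((.5995,.0765),.15,12.6)
E
```

```text
t 9.03 tcp [0.4335 0.0028 0.0446] jaw 59.0 down [ 0. -0. -1.] gap 0.026 F [-0.9  1.   6.3] j7 1.16
 shift [-10.54   0.03   0.06] turn 0.009 rows>= 1.685849814077373
t 9.03 tcp [0.4335 0.0028 0.0446] jaw 59.0 down [ 0. -0. -1.] gap 0.026 F [-0.9  1.   6.3] j7 1.16
 shift [-10.53 -10.44  14.87] turn 0.81 rows>= 4.338403743314711
```

>>> drive_tool([
  [2.0,-5.0,0,0,0.0],
  [2.0,-10.0,0,0,0.0],
  [2.0,-10.5,-3.5,5,0.18],
  [2.0,-10.5,-7,10,0.36],
  [2.0,-10.5,-10.45,14.9,0.54],
  [2.0,-10.5,-10.45,14.9,0.72],
  [2.0,-10.5,-10.45,14.9,0.81],
  [2.0,-10.5,-10.45,14.9,0.81],
  [2.0,-10.5,-10.45,14.9,0.81],
  [2.0,-10.5,-10.45,14.9,0.81],
])

```text
time_s: 10.28
tool_pos: [0.5997, 0.0767, 0.1498]
ee_rot: [0.653, 1.57, 0.874]
force: [1.3, -0.0, 0.3]
finger_gap: 0.0258
```

```bash
python3 - <<'E'
from h import *
go((.5995,.0765),.0585,12.6)
p,X,c=snap("w6")
E
```

```text
t 10.28 tcp [0.5997 0.0767 0.1498] jaw 12.7 down [ 0.  0. -1.] gap 0.0258 F [ 1.3 -0.   0.3] j7 0.31
 shift [ 9.13 -0.02 -0.02] turn 0.001 rows>= 1.4605439481338367
```

View pics/w6.png

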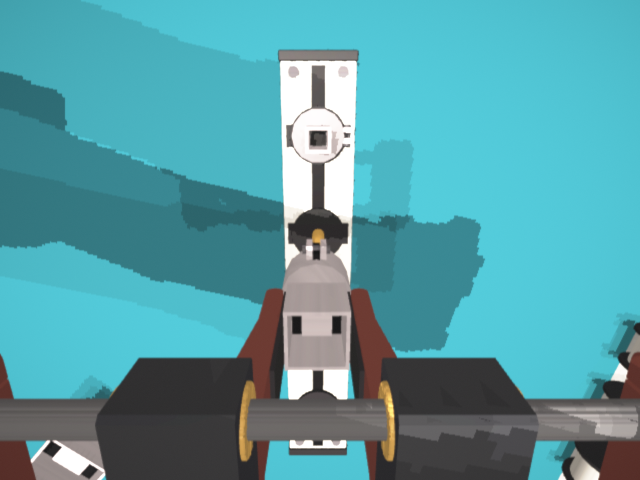

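>>> drive_tool([
  [2.0,3.0,0,0,0],
  [2.0,6.0,0,0,0],
  [2.0,8.0,0,0,0],
  [2.0,9.0,0,0,0],
  [2.0,9.2,0,0,0],
  [2.0,9.2,0,0,0],
  [2.0,9.25,0,0,0],
  [2.0,9.25,0,0,0],
])

```text
time_s: 11.32
tool_pos: [0.6004, 0.0767, 0.0582]
ee_rot: [0.166, 1.569, 0.387]
force: [-1.2, 1.2, 5.7]
finger_gap: 0.0261
```

```bash
python3 - <<'E'
from h import *
go((.5995,.0765),.2,12.6)
snap("s7","scene")
im=cv2.imread("pics/s7.png");cv2.imwrite("pics/s7c.png",cv2.resize(im[160:300,270:430],None,fx=4,fy=4))
E
```

```text
t 11.32 tcp [0.6004 0.0767 0.0582] jaw 12.7 down [ 0.002  0.001 -1.   ] gap 0.0261 F [-1.2  1.2  5.7] j7 0.37
 shift [-14.18   0.    -0.06] turn 0.001 rows>= 2.26850190544332
```

View pics/s7c.png

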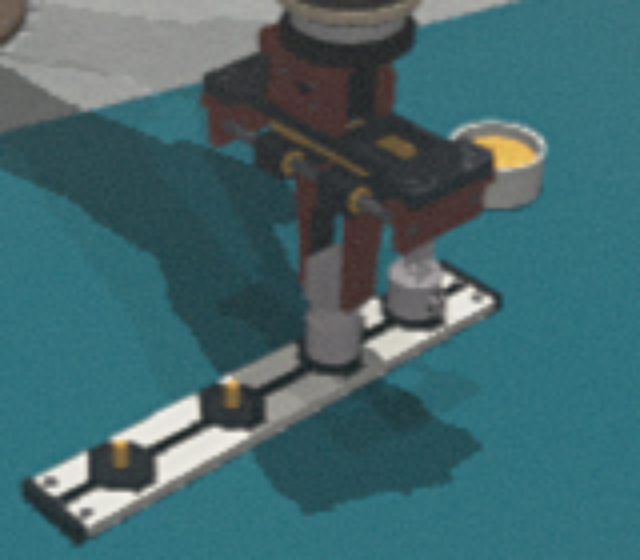

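Seated with contact. Releasing and rising.

>>> drive_tool([
  [3.0,0,0,0,0],
  [5.0,0,0,0,0],
  [6.0,0,0,0,0],
  [6.0,0,0,0,0],
  [6.0,-2,0,0,0],
  [6.0,-7,0,0,0],
  [6.0,-13,0,0,0],
  [6.0,-14.2,0,0,0],
  [6.0,-14.2,0,0,0],
])

```text
time_s: 12.5
tool_pos: [0.6005, 0.0768, 0.2016]
ee_rot: [0.224, 1.567, 0.445]
force: [0.0, -0.5, -1.0]
finger_gap: 0.0598
```

```bash
python3 - <<'E'
from h import *
p,X,c=snap("w8")
for a in [(.584,.1455),(.6,.077)]:
    s=X[(np.hypot(X[...,0]-a[0],X[...,1]-a[1])<.03)];q=s[(s[:,2]>.07)&(s[:,2]<.09)]
    print(len(q),np.percentile(q[:,2],[5,50,95]),cv2.minAreaRect((q[:,:2]*1000).astype(np.float32)))
go((.4438,-.266),.2,16)
go((.447,-.1415),.2,61)
go((.447,-.1415),.2,-29)
E
```

```text
188 [0.07122893 0.08120404 0.08251863] ((585.1013793945312, 144.6741943359375), (13.665038108825684, 13.51184368133545), 12.502948760986328)
611 [0.07155738 0.08007452 0.08232705] ((600.918701171875, 75.37191772460938), (25.83123016357422, 26.53472137451172), 12.434428215026855)
t 12.55 tcp [0.5997 0.0768 0.2001] jaw 12.7 down [ 0.002  0.001 -1.   ] gap 0.06 F [-1.3  0.  -0.9] j7 0.28
 shift [ -0.05 -30.03 -22.73] turn -0.058 rows>= 6.026090400566554
t 12.55 tcp [0.5997 0.0768 0.2001] jaw 12.7 down [ 0.002  0.001 -1.   ] gap 0.06 F [-1.3  0.  -0.9] j7 0.28
 shift [ -0.04 -17.95 -19.69] turn -0.843 rows>= 4.516700754288528
t 12.55 tcp [0.5997 0.0768 0.2001] jaw 12.7 down [ 0.002  0.001 -1.   ] gap 0.06 F [-1.3  0.  -0.9] j7 0.28
 shift [ -0.04 -17.95 -19.69] turn 0.727 rows>= 4.263216288590027
```

View pics/w8.png

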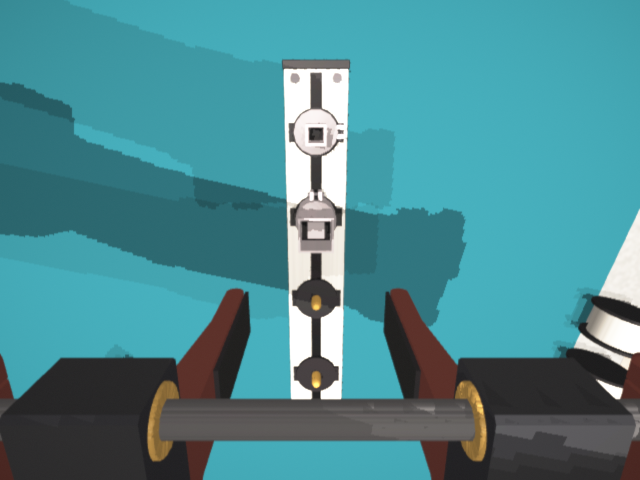

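>>> drive_tool([
  [7.0,0,-5,-4,-0.06],
  [7.0,0,-10,-8,-0.06],
  [7.0,0,-15,-12,-0.06],
  [7.0,0,-20,-16,-0.06],
  [7.0,0,-25,-20,-0.06],
  [7.0,0,-30.0,-22.7,-0.06],
  [7.0,0,-30.0,-22.7,-0.06],
  [7.0,0,-30.0,-22.7,-0.06],
  [7.0,0,-30.0,-22.7,-0.06],
])

```text
time_s: 13.68
tool_pos: [0.4445, -0.2637, 0.1986]
ee_rot: [1.251, 1.569, 1.535]
force: [0.1, -0.2, -0.6]
finger_gap: 0.0698
```

```bash
python3 - <<'E'
from h import *
p,X,c=snap("w9")
a=(.4438,-.266)
s=X[(np.hypot(X[...,0]-a[0],X[...,1]-a[1])<.04)];q=s[(s[:,2]>.058)&(s[:,2]<.076)]
print(len(q),np.percentile(q[:,2],[5,50,95]),cv2.minAreaRect((q[:,:2]*1000).astype(np.float32)))
go((.4438,-.267),.0445,16)
E
```

```text
806 [0.05901429 0.06672008 0.06823541] ((444.9841613769531, -269.82379150390625), (38.05854797363281, 38.77975082397461), 16.06545066833496)
t 13.72 tcp [ 0.4447 -0.2638  0.1989] jaw 16.3 down [ 0.     0.002 -1.   ] gap 0.0702 F [ 0.7 -1.   0.7] j7 0.98
 shift [15.43 -0.31 -0.19] turn 0.005 rows>= 2.4701768778939894
```

View pics/w9.png

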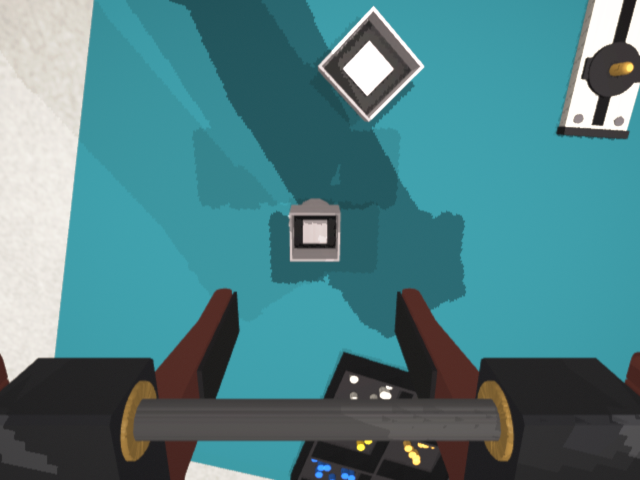

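>>> drive_tool([
  [7.0,5.0,-0.4,-0.15,0.0],
  [7.0,10.0,-0.4,-0.15,0.0],
  [7.0,14.0,-0.4,-0.15,0.0],
  [7.0,15.4,-0.4,-0.15,0.0],
  [7.0,15.4,-0.4,-0.15,0.0],
  [5.0,15.4,-0.4,-0.15,0.0],
  [3.2,15.4,-0.4,-0.15,0.0],
  [3.2,15.4,-0.4,-0.15,0.0],
  [3.2,15.4,-0.4,-0.15,0.0],
  [3.2,15.4,-0.4,-0.15,0.0],
  [3.2,15.4,-0.4,-0.15,0.0],
], grip_force=20)

```text
time_s: 15.1
tool_pos: [0.4448, -0.268, 0.0453]
ee_rot: [0.646, 1.569, 0.93]
force: [-0.7, 1.8, 7.8]
finger_gap: 0.0379
```

```bash
python3 - <<'E'
from h import *
go((.4438,-.267),.15,16)
go((.6175,-.0018),.15,12.6)
E
```

```text
t 15.1 tcp [ 0.4448 -0.268   0.0453] jaw 16.3 down [ 0.001  0.002 -1.   ] gap 0.0379 F [-0.7  1.8  7.8] j7 1.17
 shift [-10.47   0.13  -0.05] turn 0.005 rows>= 1.6747493603837693
t 15.1 tcp [ 0.4448 -0.268   0.0453] jaw 16.3 down [ 0.001  0.002 -1.   ] gap 0.0379 F [-0.7  1.8  7.8] j7 1.17
 shift [-10.39  20.72  24.06] turn 0.064 rows>= 5.345701100977724
```

>>> drive_tool([
  [3.2,-5.0,0,0,0.0],
  [3.2,-10.0,0,0,0.0],
  [3.2,-10.5,4,5,0.03],
  [3.2,-10.5,8,10,0.064],
  [3.2,-10.5,12,15,0.064],
  [3.2,-10.5,16,20,0.064],
  [3.2,-10.5,20.7,24.0,0.064],
  [3.2,-10.5,20.7,24.0,0.064],
  [3.2,-10.5,20.7,24.0,0.064],
  [3.2,-10.5,20.7,24.0,0.064],
])

```text
time_s: 16.35
tool_pos: [0.6163, -0.0044, 0.1512]
ee_rot: [0.593, 1.569, 0.81]
force: [-0.4, -0.1, -1.1]
finger_gap: 0.038
```

```bash
python3 - <<'E'
from h import *
go((.6178,-.0025),.0585,12.6)
p,X,c=snap("w10")
E
```

```text
t 16.35 tcp [ 0.6163 -0.0044  0.1512] jaw 12.4 down [ 0.001  0.001 -1.   ] gap 0.038 F [-0.4 -0.1 -1.1] j7 0.48
 shift [9.27 0.14 0.17] turn -0.003 rows>= 1.4834394935235615
```

View pics/w10.png

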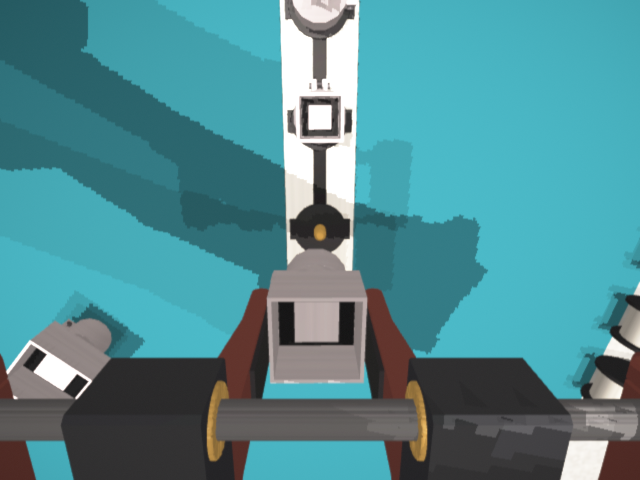

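>>> drive_tool([
  [3.2,3.0,0.15,0.17,0],
  [3.2,6.0,0.15,0.17,0],
  [3.2,8.0,0.15,0.17,0],
  [3.2,9.0,0.15,0.17,0],
  [3.2,9.25,0.15,0.17,0],
  [3.2,9.35,0.15,0.17,0],
  [3.2,9.35,0.15,0.17,0],
  [3.2,9.35,0.15,0.17,0],
])

```text
time_s: 17.4
tool_pos: [0.6182, -0.0031, 0.0593]
ee_rot: [0.38, 1.568, 0.596]
force: [-3.3, 0.1, 6.2]
finger_gap: 0.0379
```

```bash
python3 - <<'E'
from h import *
go((.618,-.0025),.2,12.6)
snap("s11","scene")
im=cv2.imread("pics/s11.png");cv2.imwrite("pics/s11c.png",cv2.resize(im[160:300,270:430],None,fx=4,fy=4))
E
```

```text
t 17.4 tcp [ 0.6182 -0.0031  0.0593] jaw 12.4 down [ 0.002  0.002 -1.   ] gap 0.0379 F [-3.3  0.1  6.2] j7 0.55
 shift [-14.07   0.08   0.03] turn -0.004 rows>= 2.2514215879191464
```

View pics/s11c.png

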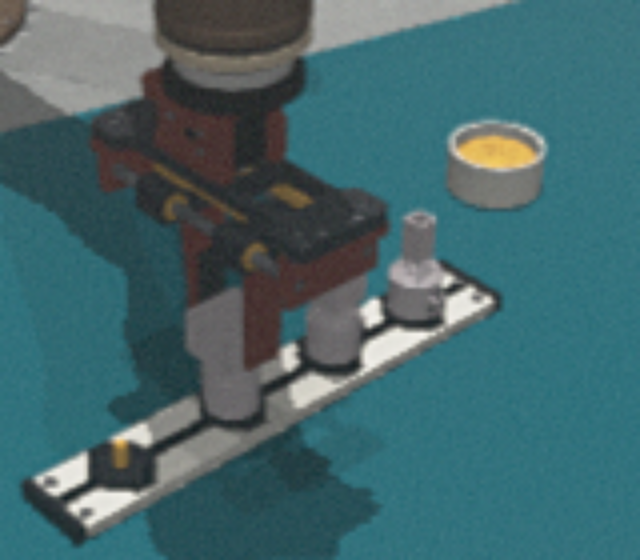

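>>> drive_tool([
  [4.5,0,0,0,0],
  [6.0,0,0,0,0],
  [7.0,0,0,0,0],
  [7.0,0,0,0,0],
  [7.0,-2,0,0,0],
  [7.0,-7,0,0,0],
  [7.0,-13,0,0,0],
  [7.0,-14.1,0,0,0],
  [7.0,-14.1,0,0,0],
])

```text
time_s: 18.58
tool_pos: [0.6183, -0.0032, 0.2018]
ee_rot: [0.261, 1.566, 0.477]
force: [-0.3, 0.2, -1.3]
finger_gap: 0.0699
```

```bash
python3 - <<'E'
from h import *
p,X,c=snap("w12")
for a in [(.6,.077),(.618,-.003)]:
    s=X[(np.hypot(X[...,0]-a[0],X[...,1]-a[1])<.035)];q=s[(s[:,2]>.07)&(s[:,2]<.09)]
    print(len(q),np.percentile(q[:,2],[5,50,95]),cv2.minAreaRect((q[:,:2]*1000).astype(np.float32)))
go((.447,-.1425),.2,61)
go((.447,-.1425),.2,-29)
E
```

```text
459 [0.075173   0.08123535 0.08264548] ((600.9041137695312, 75.13350677490234), (25.678598403930664, 25.578227996826172), 12.48793888092041)
957 [0.07134583 0.0804646  0.08228076] ((618.5831909179688, -5.138751983642578), (38.030548095703125, 38.919654846191406), 12.429664611816406)
t 18.62 tcp [ 0.6176 -0.0031  0.2003] jaw 12.4 down [ 0.002  0.002 -1.   ] gap 0.0704 F [-0.4 -0.4 -0.8] j7 0.45
 shift [ -0.04  -9.95 -19.66] turn -0.848 rows>= 4.540992968546295
t 18.62 tcp [ 0.6176 -0.0031  0.2003] jaw 12.4 down [ 0.002  0.002 -1.   ] gap 0.0704 F [-0.4 -0.4 -0.8] j7 0.45
 shift [ -0.04  -9.95 -19.66] turn 0.723 rows>= 3.8702219847247323
```

View pics/w12.png

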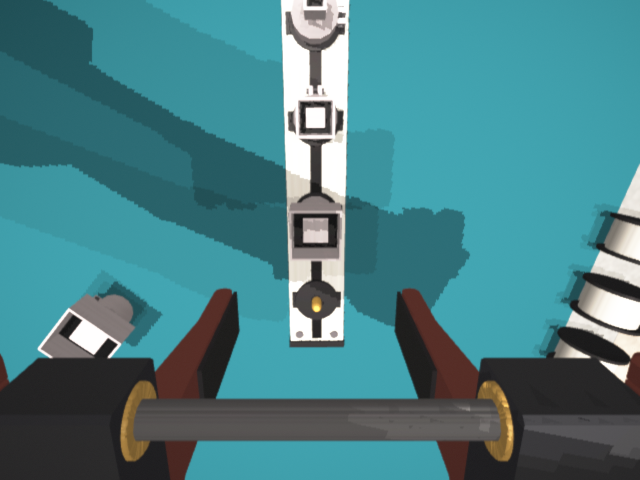

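>>> drive_tool([
  [8.7,0,-2.5,-5,0.18],
  [8.7,0,-5,-10,0.36],
  [8.7,0,-7.5,-15,0.54],
  [8.7,0,-9.95,-19.7,0.723],
  [8.7,0,-9.95,-19.7,0.723],
  [8.7,0,-9.95,-19.7,0.723],
  [8.7,0,-9.95,-19.7,0.723],
  [8.7,0,-9.95,-19.7,0.723],
])

```text
time_s: 19.62
tool_pos: [0.447, -0.1421, 0.1993]
ee_rot: [1.191, 1.569, 0.686]
force: [0.4, -0.2, -0.1]
finger_gap: 0.0869
```

```bash
python3 - <<'E'
from h import *
p,X,c=snap("w13")
a=(.447,-.1425)
s=X[(np.hypot(X[...,0]-a[0],X[...,1]-a[1])<.05)];q=s[(s[:,2]>.058)&(s[:,2]<.076)]
print(len(q),np.percentile(q[:,2],[5,50,95]),cv2.minAreaRect((q[:,:2]*1000).astype(np.float32)))
go((.447,-.1425),.0445,-29)
E
```

```text
1034 [0.05864022 0.06643203 0.06823779] ((448.0835266113281, -144.57635498046875), (50.2711181640625, 49.96771240234375), 61.02762985229492)
t 19.68 tcp [ 0.447  -0.1422  0.1994] jaw -28.9 down [ 0.002  0.001 -1.   ] gap 0.0869 F [ 0.3  0.7 -0.4] j7 -0.02
 shift [ 1.549e+01 -6.000e-02  1.000e-02] turn 0.001 rows>= 2.4781766317662677
```

View pics/w13.png

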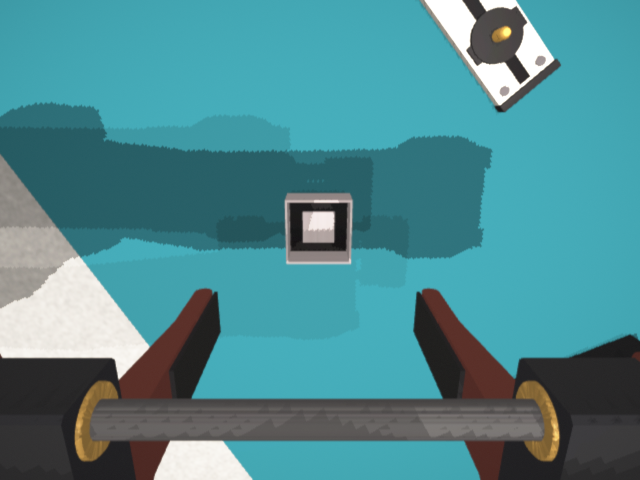

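>>> drive_tool([
  [8.7,5.0,-0.07,0.1,0.0],
  [8.7,10.0,-0.07,0.1,0.0],
  [8.7,14.0,-0.07,0.1,0.0],
  [8.7,15.4,-0.07,0.1,0.0],
  [8.7,15.4,-0.07,0.1,0.0],
  [6.0,15.4,-0.07,0.1,0.0],
  [4.4,15.4,-0.07,0.1,0.0],
  [4.4,15.4,-0.07,0.1,0.0],
  [4.4,15.4,-0.07,0.1,0.0],
  [4.4,15.4,-0.07,0.1,0.0],
  [4.4,15.4,-0.07,0.1,0.0],
], grip_force=22)

```text
time_s: 21.05
tool_pos: [0.448, -0.1429, 0.0457]
ee_rot: [1.203, 1.568, 0.698]
force: [-1.2, 0.8, 6.0]
finger_gap: 0.0498
```

```bash
python3 - <<'E'
from h import *
go((.447,-.1425),.15,-29)
go((.6362,-.0845),.15,12.5)
E
```

```text
t 21.05 tcp [ 0.448  -0.1429  0.0457] jaw -28.9 down [ 0.002  0.002 -1.   ] gap 0.0498 F [-1.2  0.8  6. ] j7 0.27
 shift [-10.43   0.02  -0.1 ] turn 0.001 rows>= 1.6692163449377546
t 21.05 tcp [ 0.448  -0.1429  0.0457] jaw -28.9 down [ 0.002  0.002 -1.   ] gap 0.0498 F [-1.2  0.8  6. ] j7 0.27
 shift [-10.38  14.25  13.66] turn -0.723 rows>= 3.8718084341946435
```

>>> drive_tool([
  [4.4,-5.0,0,0,0.0],
  [4.4,-10.0,0,0,0.0],
  [4.4,-10.4,3.6,3.5,-0.18],
  [4.4,-10.4,7.2,7,-0.36],
  [4.4,-10.4,10.8,10.5,-0.54],
  [4.4,-10.4,14.25,13.65,-0.723],
  [4.4,-10.4,14.25,13.65,-0.723],
  [4.4,-10.4,14.25,13.65,-0.723],
  [4.4,-10.4,14.25,13.65,-0.723],
  [4.4,-10.4,14.25,13.65,-0.723],
])

```text
time_s: 22.3
tool_pos: [0.6356, -0.0849, 0.1505]
ee_rot: [0.487, 1.568, 0.704]
force: [0.2, 0.3, -1.5]
finger_gap: 0.05
```

```bash
python3 - <<'E'
from h import *
go((.6362,-.0845),.058,12.5)
p,X,c=snap("w14")
E
```

```text
t 22.3 tcp [ 0.6356 -0.0849  0.1505] jaw 12.4 down [ 0.002  0.002 -1.   ] gap 0.05 F [ 0.2  0.3 -1.5] j7 0.61
 shift [9.25 0.01 0.05] turn -0.001 rows>= 1.479896185837456
```

View pics/w14.png

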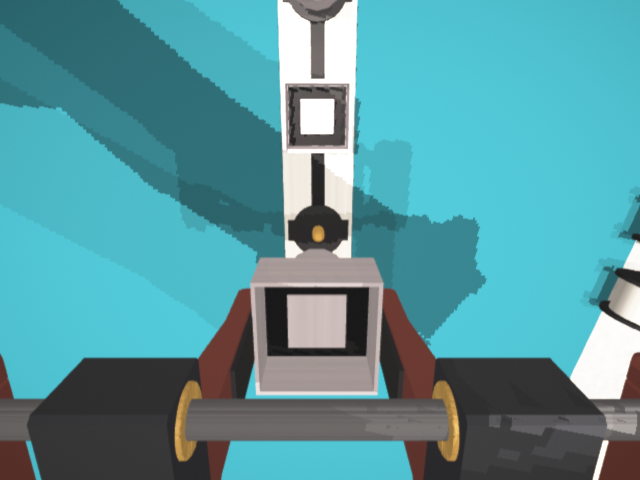

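>>> drive_tool([
  [4.4,3.0,0,0.05,0],
  [4.4,6.0,0,0.05,0],
  [4.4,8.0,0,0.05,0],
  [4.4,9.0,0,0.05,0],
  [4.4,9.2,0,0.05,0],
  [4.4,9.3,0,0.05,0],
  [4.4,9.3,0,0.05,0],
  [4.4,9.3,0,0.05,0],
])

```text
time_s: 23.35
tool_pos: [0.6367, -0.0847, 0.0592]
ee_rot: [0.418, 1.567, 0.635]
force: [-2.7, 0.4, 7.8]
finger_gap: 0.0498
```

```bash
python3 - <<'E'
from h import *
go((.636,-.0845),.2,12.6)
snap("s15","scene")
im=cv2.imread("pics/s15.png");cv2.imwrite("pics/s15c.png",cv2.resize(im[160:300,270:430],None,fx=4,fy=4))
E
```

```text
t 23.35 tcp [ 0.6367 -0.0847  0.0592] jaw 12.4 down [ 0.003  0.002 -1.   ] gap 0.0498 F [-2.7  0.4  7.8] j7 0.67
 shift [-1.408e+01  6.000e-02 -1.000e-02] turn -0.003 rows>= 2.252704963815703
```

View pics/s15c.png

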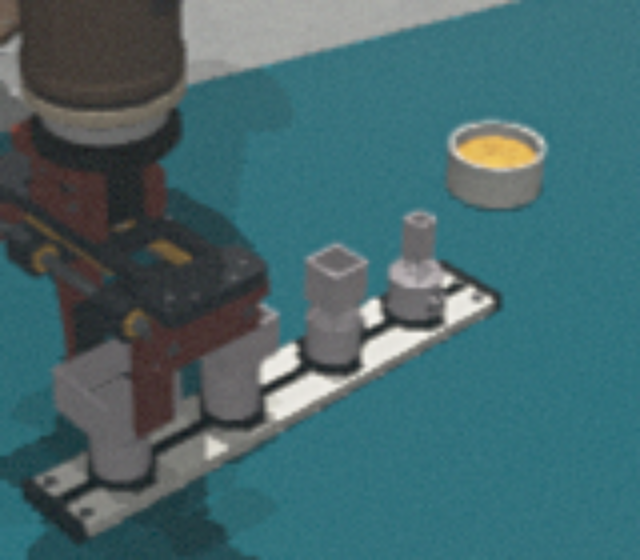

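>>> drive_tool([
  [5.5,0,0,0,0],
  [7.0,0,0,0,0],
  [8.0,0,0,0,0],
  [8.0,0,0,0,0],
  [8.0,-2,0,0,0],
  [8.0,-7,0,0,0],
  [8.0,-13,0,0,0],
  [8.0,-16,0,0,0],
  [8.0,-16,-5,-5,0],
  [8.0,-16,-10,-5,0],
  [8.0,-16,-10,-5,0],
  [8.0,-16,-10,-5,0],
])

```text
time_s: 24.9
tool_pos: [0.609, -0.1931, 0.2196]
ee_rot: [0.421, 1.566, 0.637]
force: [1.2, 0.4, -0.2]
finger_gap: 0.0803
```

```bash
python3 - <<'E'
from h import *
p,X,c=snap("top16","top")
for a in [(.585,.145),(.6,.077),(.618,-.003),(.6365,-.0847)]:
    s=X[(np.hypot(X[...,0]-a[0],X[...,1]-a[1])<.04)];q=s[(s[:,2]>.073)&(s[:,2]<.09)]
    print(len(q),np.percentile(q[:,2],[5,50,95]).round(4),cv2.minAreaRect((q[:,:2]*1000).astype(np.float32)))
snap("s16","scene")
im=cv2.imread("pics/s16.png");cv2.imwrite("pics/s16c.png",cv2.resize(im[160:300,270:430],None,fx=4,fy=4))
im=cv2.imread("pics/top16.png");cv2.imwrite("pics/top16c.png",cv2.resize(im[170:300,170:400],None,fx=3.4,fy=3.4))
E
```

```text
31 [0.0748 0.0808 0.084 ] ((583.6185302734375, 147.8411865234375), (14.538171768188477, 13.722359657287598), 15.254742622375488)
60 [0.0737 0.0808 0.0842] ((599.28271484375, 78.85658264160156), (26.940105438232422, 25.876558303833008), 14.070239067077637)
92 [0.0745 0.0804 0.0836] ((617.0098266601562, -1.3890762329101562), (38.913639068603516, 38.0171012878418), 12.247085571289062)
134 [0.074  0.0794 0.0829] ((635.594482421875, -82.60437774658203), (51.08740234375, 50.85756301879883), 13.263761520385742)
```

View pics/s16c.png

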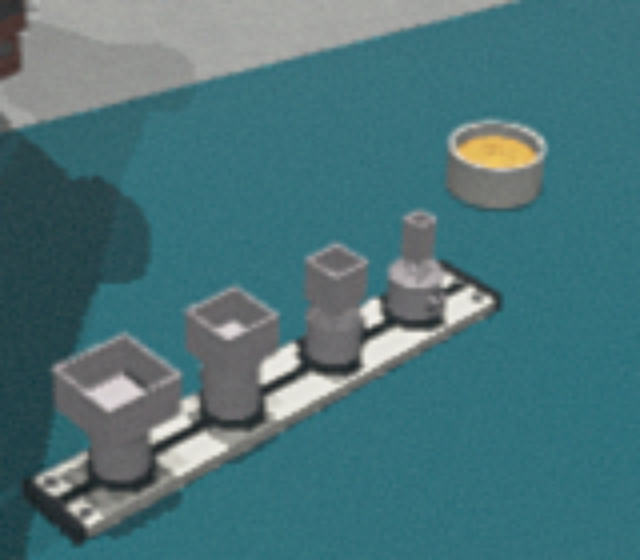

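View pics/top16c.png

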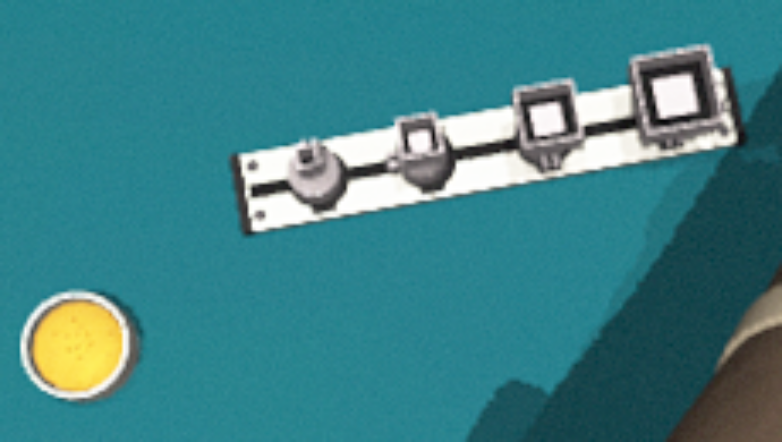

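```bash
python3 -c "
from cell import r
s=r.read_state();print(s['time_s'],s['force'],s['tool_pos']);print(r.sign_off())"
```

```text
25.0 [ 0.67320876 -0.21666867 -0.16158617] [ 0.60934632 -0.19167433  0.21908852]
the job is handed in; nothing more can be done
None
```

All four nozzles are on the rail, outlet up. The board is on the robot's left, so the 14, 26, 38 and 50 mm nozzles went on studs 1 to 4 in that order. I handed the job in at 25 s with the gripper clear of everything; sign-off gave no verdict.

- **Seating:** in the last top view, the median rim height of each outlet was 79–81 mm, against the 80 mm expected when fully down.
- **Centring:** the nozzles lie roughly 1–4 mm from the measured stud positions, within the 11 mm limit.
- **Upright:** all four look upright in the last scene and top pictures.
- **Tin:** the gripper never went down near the tin, and it looks unmoved in the pictures. I did not re-measure its position at the end.
- **Disagreement:** the top and wrist cameras differed by about 3–4 mm along the rail. I used positions between the two, and the loose fit on the pins covered the difference.

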